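# Re-sort the glass blanks on their kiln setters

### The job

The three dark red glass blanks were laid on the wrong ceramic kiln setters: swap them round so that each lies flat in the middle of the setter of its own outline (disc on the round one, square on the square one, oblong on the oblong one), the square and the oblong turned to line up with their setters. Use the free cork pad as the parking place on the way, so that the glass never goes down on the bare bench, and lay each piece down rather than dropping it. Leave the jar, the pliers and the glass cutter where they are.

Things in the scene. Friction and masses are not known exactly. Their poses are not given: they have to be found in the camera images.
- disc_center (a point): Round blank: dark red glass, solid, flat-sided, 58 mm in diameter and 10 mm thick, about 66 g; lies flat, loose, on one of the setters. Point at its centre, half-way through the thickness (5 mm above the surface it lies on); z axis upward. Its yaw means nothing.
- square_center (a point): Square blank: dark red glass, solid, flat-sided, 52 x 52 mm and 10 mm thick, about 68 g; lies flat, loose, on one of the setters. Point at its centre, half-way through the thickness (5 mm above the surface it lies on); z axis upward. x and y axes are square to its sides.
- oblong_center (a point): Oblong blank: dark red glass, solid, flat-sided, 84 x 42 mm and 10 mm thick, about 88 g; lies flat, loose, on one of the setters. Point at its centre, half-way through the thickness (5 mm above the surface it lies on); z axis upward. x axis along the 84 mm length, y across the 42 mm width.
- setter_round: Round off-white ceramic setter, a flat disc 104 mm in diameter and 16 mm thick, fixed on the bench, with a fine grey circle drawn in its middle where the disc belongs. Origin: centre of its underside, at bench level; its top is 16 mm higher.
- setter_square: Square off-white ceramic setter, a flat tile 96 x 96 mm and 16 mm thick, fixed, with a fine grey square drawn in its middle where the square blank belongs. Origin: centre of its underside; top 16 mm higher; x and y axes square to its sides.
- setter_oblong: Oblong off-white ceramic setter, a flat tile 120 x 78 mm and 16 mm thick, fixed, with a fine grey oblong drawn in its middle where the oblong blank belongs. Origin: centre of its underside; top 16 mm higher; x axis along the 120 mm length.
- cork_pad: Brown cork pad, flat, 100 x 100 mm and 16 mm thick, fixed, empty at the start: the free parking place. Origin: centre of its underside; top 16 mm higher.
- jar: Bystander: small pale jar with a white lid, standing upright, 54 mm in diameter, 60 mm tall, loose. Origin: centre of its underside.
- pliers: Bystander: steel pliers with dark handles lying flat, 160 mm long, 62 mm wide, 14 mm high, loose. Origin: middle of their length, at bench level; x axis towards the jaws.
- cutter: Bystander: yellow-handled glass cutter lying flat, 140 mm long, 22 mm wide, 18 mm high, loose. Origin: near the middle of its length, at bench level; x axis towards the cutting head.
Things that resemble listed ones, but are neither listed nor needed, are in the scene too. Leave any green, grey or yellow look-alike of the part that bears square_center alone.

How it is judged:
On the way:
1. one of the blanks is parked on the cork pad (((horizontal distance between disc_center and cork_pad below 0.035 m and z of disc_center in the frame of cork_pad between 0.018 and 0.024 m and angle between disc_center's own z axis and vertical below 0.1 rad) or (horizontal distance between square_center and cork_pad below 0.035 m and z of square_center in the frame of cork_pad between 0.018 and 0.024 m and angle between square_center's own z axis and vertical below 0.1 rad) or (horizontal distance between oblong_center and cork_pad below 0.035 m and z of oblong_center in the frame of cork_pad between 0.018 and 0.024 m and angle between oblong_center's own z axis and vertical below 0.1 rad))), for 0.2 s.
At the end, for the whole second after the job is handed in: Each blank lies flat and at rest on the setter of its own outline, its centre within 12 mm of the setter's centre; the square (any quarter turn) and the oblong (either way round) within 0.22 rad of their setters' sides (horizontal distance between disc_center and setter_round below 0.012 m and z of disc_center in the frame of setter_round between 0.018 and 0.024 m and angle between each of disc_center, square_center, oblong_center's own z axis and vertical below 0.1 rad and linear speed of each of disc, square, oblong below 0.02 m/s and angular speed of each of disc, square, oblong below 0.2 rad/s and horizontal distance between square_center and setter_square below 0.012 m and z of square_center in the frame of setter_square between 0.018 and 0.024 m and horizontal distance between oblong_center and setter_oblong below 0.012 m and z of oblong_center in the frame of setter_oblong between 0.018 and 0.024 m and (angle between the x axis of square_center and the x axis of setter_square, either way round below 0.22 rad or angle between the x axis of square_center and the y axis of setter_square, either way round below 0.22 rad) and angle between the x axis of oblong_center and the x axis of setter_oblong, either way round below 0.22 rad); the robot touches nothing.
It fails at once if a glass blank goes down on the bare bench (its centre lower than 15 mm) (height (world z) of any of disc_center, square_center, oblong_center below 0.015 m).
It fails at once if a glass blank is dropped (falls from more than about 25 mm: faster than 0.7 m/s with no finger on it) ((linear speed of disc above 0.7 m/s and contact force between the fingers and disc below 0.01 N) or (linear speed of square above 0.7 m/s and contact force between the fingers and square below 0.01 N) or (linear speed of oblong above 0.7 m/s and contact force between the fingers and oblong below 0.01 N)).
It fails at once if the jar, the pliers or the glass cutter is moved by more than 20 mm (distance of any of jar, pliers, cutter from where it was at the start of the episode above 0.02 m).
It also fails if it takes over 90 s, if anything falls off the work surface, if the arm or the gripper's body presses on something with over 40 N, if the wrist force passes 120 N, or if a joint passes its speed limit or range.

### The arm

A 6-joint arm with a two-finger parallel gripper is mounted at the origin on the work surface. World frame = base frame: x ahead of the robot, y to its left, z up, the work surface at z = 0. Lengths are in m, angles in rad, forces in N, time in s.
With the tool pointing down it reaches from about 0.4 to 0.925 m from the base axis. Payload 3.4 kg.
Tool frame: the origin (TCP) lies on the centre line of the jaws, within the pads' length; the fingertips stand 14 mm ahead of it and the grasp point (between the pads) lies 5 mm behind it; z points along the fingers, y is the direction in which the jaws open and shut (so a half turn about z gives the same grasp; the last joint's range is limited). The gripper opens to 85 mm and grips with 20 to 120 N. Pads are 22 mm wide; open, the fingers measure 114 mm over their backs; the gripper's body (76 mm by 85 mm) begins 54 mm behind the grasp point. The pads swing forward as they close: fully open they stand 13 mm farther back than shut.
Start: joints at [-1.333, 0.307, 1.506, -0, 1.328, -0.073], TCP at [0.176, -0.547, 0.245] pointing down, gripper open.
Joint ranges: [-3.12, 3.12], [-1.05, 2.28], [0.14, 2.33], [-1.42, 4.57], [0.1, 2.73], [-2.68, 2.68]. Speed limits (rad/s): [2.57, 2.57, 3.14, 3.14, 3.14, 3.14].

### API

Orientations are given as a unit quaternion [x, y, z, w].
In Python, from rig import ctrl gives the robot as it stands.
- The arm moves only by the tool move_arm, never from a script. Its argument "plan" is a list of rows, each a list of 3 entries, a list of its own where there are three numbers: the shift along the world's x, y, z in cm, then the turn, a rotation vector about the world's x, y, z in rad, then the closure in counts, from 0 (fully open) to 255 (shut). In form: [[[dx, dy, dz], [wx, wy, wz], jaw], ...]. A call has 1 to 12 rows; each row shifts and turns the commanded pose from where the row before left it; what a row does not reach is not made up. A row lasts 1/12 s, in which the tool goes at most 41.7 mm and 7.16 degrees, less where a joint would pass 70% of its speed; a pose out of reach is approached as far as the arm can. A call is refused whole if a number of a shift passes 4.17 or a number of a turn 0.125, either way. A call with a gripper value outside its range is refused whole. The fingers move at their own pace and stop on an object; "squeeze" is the grip in N (left out, the last holds). Time passes only in rows, so rows that do not move let the fingers close. It gives the time, the measured TCP pose, the force and the opening at its end, in the units of the state.
- ctrl.observe(): the state, without advancing time (a new reading comes with each control period).
- ctrl.snapshot(name): name is "scene" or "top" or "wrist"; returns (picture, depth): 384x512x3 uint8, red, green, blue; 384x512 float32, m along the optical axis (not along the pixel's ray), 0 where there is no reading.
- ctrl.camera_info(name): a dict with "intrinsics" (3x3 intrinsics, pixels), "rvec" (rotation vector, rad) and "tvec" (3), from world to camera coordinates, as OpenCV has them. Camera axes: x right, y down, z forward; pixel columns grow to the right and rows downward; lengths in m; the calibration is good to about 2 mm. A picture is of the moment at which its call begins: read the wrist's pose just before it. camera_info takes no time and is no camera call; for the wrist camera it gives the pose at the moment of the call.
- ctrl.hand_in(): hands the job in, once; it reports no verdict.
Trained networks look in the newest picture that a camera, given by its name, has taken for a name from the list of things; names that differ only in an ending like _2 or _b are one class to them, and where a whole thing is asked for, a point or a joint stands for the part that bears it (a point fixed in the world has none). Each returns a list of dicts, best first, with "confidence" (0 to 1); they miss things now and then, are a little off and sometimes report something else, mostly with a low value. They report only what shows in the picture. A call takes as long as a camera call. They do not tell look-alikes from the thing itself.
- ctrl.find_in(thing, camera): "position" ([column, row] in pixels, amid what is visible of it).
The state is a dict: "time_s": time; "joint_positions": joint angles; "qvel": joint speeds; "joint_torque": joint torques, N m; "position": TCP position; "eef_rot": TCP orientation; "ft_force": force on the tool from outside, world axes, zero at the start; "ft_torque": the same for the moment, N m; "finger_gap": finger opening in m.
Only numpy, scipy, OpenCV 4.12 (cv2) and the standard library are available. Lean on these libraries where they do the work, as an engineer would, in place of code of your own. Each camera call takes 0.05 s, during which the arm holds its last target. There are 200 camera calls.

## Working session

There is one attempt and no reset: what is moved stays moved. The work goes in short steps, Python scripts to look and compute and a tool call to move; the robot and the scene stay as the last step left them, time stands still between calls to the robot, and variables do not carry over. Pictures are saved under pics/ and viewed, about 12 in all and at most 16, crops included, and the job is handed in when it is done.

Besides the shell and the picture viewer there is one more tool, called after "Call:" as name(argument=value, ...), one argument or row to a line, values as JSON. move_arm: Moves the arm, as the interface text tells. Its arguments: {"type":"object","properties":{"plan":{"type":"array","items":{"type":"array"}},"squeeze":{"type":"number"}},"required":["plan"]}

```bash
mkdir -p pics; ls
cat > h.py <<'E'
import numpy as np, cv2
from rig import ctrl
def cam(n):
    c=ctrl.camera_info(n); K=np.array(c["intrinsics"]);R=cv2.Rodrigues(np.array(c["rvec"],float))[0];t=np.array(c["tvec"],float).ravel()
    return K,R,t
def onplane(c,uv,z):
    K,R,t=c; o=-R.T@t; d=R.T@np.linalg.inv(K)@np.array([uv[0],uv[1],1.]); return o+d*(z-o[2])/d[2]
def cloud(c,dep):
    K,R,t=c; v,u=np.mgrid[:dep.shape[0],:dep.shape[1]]
    p=np.stack([(u-K[0,2])/K[0,0]*dep,(v-K[1,2])/K[1,1]*dep,dep],-1); return (p-t)@R
def proj(c,P):
    K,R,t=c; q=K@(R@np.array(P)+t); return q[:2]/q[2]
def save(n,img): cv2.imwrite(f"pics/{n}.png",img[...,::-1])
E
python3 - <<'E'
from h import *
for n in ["top","scene"]:
    c=cam(n); im,d=ctrl.snapshot(n); save(n+"0",im); np.savez(n+"0.npz",im=im,d=d)
    print(n,"cam at",-c[1].T@c[2])
    for t in ["disc_center","square_center","oblong_center","setter_round","setter_square","setter_oblong","cork_pad","jar","pliers","cutter"]:
        for r in ctrl.find_in(t,n)[:4]:
            print(t,np.round(r["position"]),round(r["confidence"],2),onplane(c,r["position"],.02).round(3)[:2])
E
```

```text
pics
top cam at [ 0.33851966 -0.03733511  1.41945656]
disc_center [196. 197.] 0.55 [0.449 0.106]
square_center [304. 232.] 0.85 [ 0.354 -0.209]
square_center [374. 177.] 0.67 [ 0.517 -0.412]
square_center [193. 192.] 0.59 [0.463 0.113]
square_center [322. 277.] 0.58 [ 0.228 -0.263]
oblong_center [145. 152.] 0.86 [0.577 0.257]
oblong_center [154. 152.] 0.48 [0.578 0.232]
setter_round [274. 137.] 0.65 [ 0.631 -0.119]
setter_round [195. 192.] 0.27 [0.463 0.109]
setter_square [136. 150.] 0.78 [0.583 0.284]
setter_oblong [197. 188.] 0.78 [0.477 0.103]
setter_oblong [153. 150.] 0.4 [0.585 0.235]
cork_pad [329. 196.] 0.65 [ 0.461 -0.28 ]
jar [340. 125.] 0.81 [ 0.671 -0.313]
pliers [262. 218.] 0.94 [ 0.393 -0.087]
cutter [206. 125.] 0.8 [0.663 0.082]
scene cam at [ 0.93422146 -0.23636685  0.93397683]
disc_center [307. 186.] 0.86 [0.443 0.11 ]
square_center [129. 266.] 0.98 [ 0.529 -0.414]
square_center [194. 191.] 0.78 [ 0.361 -0.205]
square_center [263. 261.] 0.73 [ 0.618 -0.086]
square_center [166. 164.] 0.49 [ 0.244 -0.263]
setter_round [260. 271.] 0.65 [ 0.642 -0.1  ]
setter_round [329. 257.] 0.44 [0.659 0.083]
setter_oblong [309. 199.] 0.68 [0.482 0.099]
cork_pad [178. 237.] 0.69 [ 0.488 -0.279]
cork_pad [307. 201.] 0.33 [0.487 0.091]
jar [184. 310.] 0.67 [ 0.679 -0.305]
jar [308. 188.] 0.23 [0.446 0.109]
pliers [178. 237.] 0.74 [ 0.486 -0.278]
pliers [240. 194.] 0.66 [ 0.409 -0.082]
```

Run:
```python
from h import *
im=np.load("top0.npz")["im"]; save("top0c",cv2.resize(im[90:300,110:410],(780,546),interpolation=cv2.INTER_CUBIC))
```

```text
(no output)
```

View pics/scene0.png

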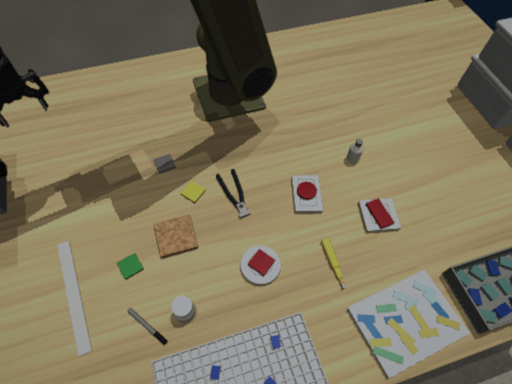

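View pics/top0c.png

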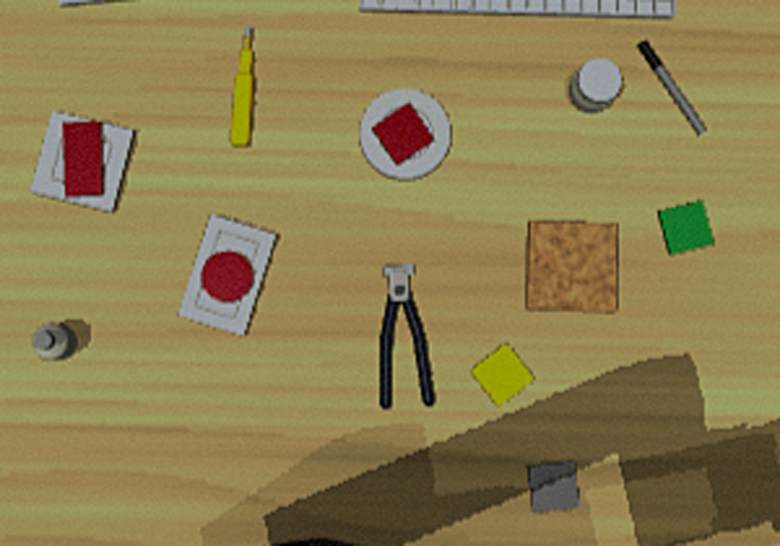

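The scene shows three dark red blanks. In the full top picture the square is on the round setter at about (265,141), the oblong on the square setter at (142,151) and the disc on the oblong setter at (197,196). The square look-alikes are green (374,177), yellow (303,234) and grey (323,277). Only the red one fits the description. Next I'll measure from both fixed cameras.

```bash
cat >> h.py <<'E'
def rects(c,im,z,kind,minA):
    hsv=cv2.cvtColor(im,cv2.COLOR_RGB2HSV).astype(int);H,S,V=hsv[...,0],hsv[...,1],hsv[...,2]
    m=((H<8)|(H>170))&(S>140)&(V>50) if kind=="red" else None
    if kind=="setter": m=((S<70)&(V>140))|(((H<8)|(H>170))&(S>140)&(V>50))
    m=cv2.morphologyEx(m.astype(np.uint8),cv2.MORPH_OPEN if kind=="red" else cv2.MORPH_CLOSE,np.ones((3,3)))
    out=[]
    for k in cv2.findContours(m,cv2.RETR_EXTERNAL,cv2.CHAIN_APPROX_NONE)[0]:
        if cv2.contourArea(k)<minA: continue
        P=np.array([onplane(c,p[0],z)[:2] for p in k],np.float32)
        (cx,cy),(w,h),a=cv2.minAreaRect(P*1000)
        if w<h: w,h,a=h,w,a+90
        M=cv2.moments(P*1000)
        out.append((k.reshape(-1,2).mean(0).round(),(M["m10"]/M["m00"],M["m01"]/M["m00"]),(cx,cy),(w,h),a,cv2.contourArea(P)*1e6))
    return out
def show(r): print(" px",r[0]," cen",np.round(r[1],1)," box",np.round(r[2],1),"wh",np.round(r[3],1),"ang",round(r[4],1),"A",round(r[5]))
E
python3 - <<'E'
from h import *
rays={}
for n in ["top","scene"]:
    f=np.load(n+"0.npz"); im,d=f["im"],f["d"]; c=cam(n); pc=cloud(c,d)
    print(n)
    for kind,z,A in [("red",.026,60),("setter",.016,500)]:
        print(kind)
        for r in rects(c,im,z,kind,A):
            if np.hypot(*r[1])<1000 and r[3][0]<160: show(r); u,v=r[0].astype(int); print("   depth z",np.nanmedian(pc[v-2:v+3,u-2:u+3,2]).round(4))
    hsv=cv2.cvtColor(im,cv2.COLOR_RGB2HSV).astype(int)
    print("cork z", end=" "); uv=proj(c,[.465,-.275,.016]).astype(int); print(np.median(pc[uv[1]-3:uv[1]+4,uv[0]-3:uv[0]+4,2]).round(4))
# cork in top via depth: height mask
f=np.load("top0.npz"); pc=cloud(cam("top"),f["d"]); z=pc[...,2]
for nm,(x,y) in dict(cork=(.465,-.275),round=(.635,-.1),sq=(.59,.26),ob=(.475,.1)).items():
    m=(np.abs(pc[...,0]-x)<.09)&(np.abs(pc[...,1]-y)<.09)
    b=np.median(z[m]); q=pc[m&(z>.010)&(z<.035)][:,:2].astype(np.float32)*1000
    print(nm,"bench",b.round(4),"box",cv2.minAreaRect(q),"mean",q.mean(0))
E
```

```text
top
red
 px [197. 196.]  cen [452.4 101.7]  box [452.  101.5] wh [52.2 51.9] ang 1.5 A 2196
   depth z 0.0251
 px [141. 151.]  cen [581.5 266.3]  box [581.4 267.7] wh [79.8 40.6] ang 2.1 A 2992
   depth z 0.0239
 px [265. 141.]  cen [616.8 -90.7]  box [617.  -90.7] wh [51.6 50.6] ang 125.1 A 2293
   depth z 0.0252
setter
 px [197. 195.]  cen [454.5 103.4]  box [455.5 103.2] wh [119.9  76.4] ang 163.4 A 8491
   depth z 0.0243
 px [141. 151.]  cen [579.9 270. ]  box [581.1 269.9] wh [95.7 94.9] ang 167.0 A 8369
   depth z 0.0239
 px [265. 140.]  cen [620.3 -93.3]  box [620.6 -92.5] wh [100.1  98.4] ang 91.2 A 7700
   depth z 0.025
cork z 0.0148
scene
red
 px [261. 262.]  cen [621.  -91.7]  box [621.  -91.5] wh [49.4 48.7] ang 125.1 A 2165
   depth z 0.0259
 px [379. 213.]  cen [584.1 265.5]  box [583.9 265.4] wh [82.2 40.2] ang 3.5 A 2961
   depth z 0.0263
 px [306. 190.]  cen [456.1 100.8]  box [455.9 101.4] wh [54.3 48.6] ang 158.4 A 2111
   depth z 0.0266
setter
 px [260. 262.]  cen [619.5 -92.3]  box [619.6 -91.9] wh [104.6 102.2] ang 8.4 A 8258
   depth z 0.0259
 px [380. 214.]  cen [581.3 272.3]  box [581.6 272.2] wh [97.3 96.2] ang 167.5 A 8630
   depth z 0.0262
 px [307. 192.]  cen [457.3 104.7]  box [456.5 104.8] wh [121.2  77.5] ang 163.9 A 8806
   depth z 0.0272
cork z 0.0164
cork bench 0.0005 box ((449.0714111328125, -271.28875732421875), (123.93016052246094, 146.81887817382812), 88.23284912109375) mean [ 471.5549  -283.07834]
round bench -0.0001 box ((619.2958374023438, -92.6595458984375), (103.03569793701172, 100.31562805175781), 0.9073715209960938) mean [616.958   -93.31539]
sq bench -0.0001 box ((579.5548706054688, 269.1416015625), (96.31200408935547, 95.75362396240234), 77.95592498779297) mean [578.5446  268.41287]
ob bench 0.0001 box ((454.1416320800781, 102.29236602783203), (77.66219329833984, 119.41313171386719), 73.54695892333984) mean [453.93027 102.21906]
```

```bash
cat >> h.py <<'E'
from scipy.spatial.transform import Rotation as Ro
def st():
    s=ctrl.observe(); R=Ro.from_quat(s["eef_rot"]).as_matrix(); y=R[:,1]
    print("t",round(s["time_s"],2),"tcp mm",np.round(np.array(s["position"])*1000,1),"jaw yaw deg",round(np.degrees(np.arctan2(y[1],y[0])),1),"z",R[:,2].round(3),"gap",round(s["finger_gap"],4),"F",np.round(s["ft_force"],1),"j",np.round(s["joint_positions"],2))
E
python3 - <<'E'
from h import *
st(); print(proj(cam("top"),[.472,-.283,.016]),onplane(cam("top"),(330,192.5),.016),onplane(cam("scene"),(176.5,235),.016))
c=cam("wrist"); p=-c[1].T@c[2]; print("wristcam",p,c[1].round(2))
E
```

```text
t 1.1 tcp mm [ 175.8 -547.5  245.3] jaw yaw deg -72.2 z [-0. -0. -1.] gap 0.0854 F [-0.2 -0.3 -0.6] j [-1.33  0.31  1.51 -0.    1.33 -0.07]
[329.48672284 192.03658917] [ 0.47067234 -0.28450528  0.016     ] [ 0.47819316 -0.28089575  0.016     ]
wristcam [ 0.24079194 -0.52553075  0.37383289] [[ 0.31 -0.95  0.  ]
 [-0.92 -0.29  0.27]
 [-0.26 -0.08 -0.96]]
```

Call:
move_arm(
  plan=[
    [[2.7, 2.8, -0.4], [0, 0, 0.025], 0],
    [[2.7, 2.8, -0.4], [0, 0, 0.025], 0],
    [[2.7, 2.8, -0.4], [0, 0, 0.025], 0],
    [[2.7, 2.8, -0.4], [0, 0, 0.025], 0],
    [[2.7, 2.8, -0.4], [0, 0, 0.025], 0],
    [[2.7, 2.8, -0.4], [0, 0, 0.025], 0],
    [[2.7, 2.8, -0.4], [0, 0, 0.025], 0],
    [[2.7, 2.8, -0.4], [0, 0, 0.025], 0],
    [[2.7, 2.8, -0.4], [0, 0, 0.025], 0],
    [[2.7, 2.8, -0.4], [0, 0, 0.025], 0],
    [[2.7, 2.8, -0.4], [0, 0, 0.025], 0],
    [[2.7, 2.8, -0.4], [0, 0, 0.025], 0],
  ],
  squeeze=30,
)

```text
time_s: 2.1
position: [0.501, -0.2099, 0.1973]
eef_rot: [0.954, 0.301, 0.0, 0.0]
ft_force: [0.0, -1.5, 0.1]
finger_gap: 0.0854
```

Call:
move_arm(
  plan=[
    [[2.4, 2.4, -0.8], [0, 0, 0], 0],
    [[2.4, 2.4, -0.8], [0, 0, 0], 0],
    [[2.4, 2.4, -0.8], [0, 0, 0], 0],
    [[2.4, 2.4, -0.8], [0, 0, 0], 0],
    [[2.3, 2.5, -0.8], [0, 0, 0], 0],
    [[0, 0, 0], [0, 0, 0], 0],
    [[0, 0, 0], [0, 0, 0], 0],
  ],
)

```text
time_s: 2.68
position: [0.6196, -0.0888, 0.1563]
eef_rot: [0.953, 0.302, -0.001, -0.0]
ft_force: [-0.1, -0.2, 0.7]
finger_gap: 0.0854
```

Run:
```python
from h import *
st(); c=cam("wrist"); im,d=ctrl.snapshot("wrist"); save("w1",im)
print([ (r["position"],r["confidence"]) for r in ctrl.find_in("square_center","wrist")])
for k,z,A in [("red",.026,500),("setter",.016,500)]:
    for r in rects(c,im,z,k,A): show(r)
pc=cloud(c,d);
for r in rects(c,im,.026,"red",500): u,v=r[0].astype(int); print(pc[v,u])
```

```text
t 2.68 tcp mm [619.6 -88.8 156.3] jaw yaw deg -54.8 z [-0.001  0.    -1.   ] gap 0.0854 F [-0.1 -0.2  0.7] j [-0.21  0.45  1.51 -0.    1.18  0.75]
[([264.2, 185.8], 0.84), ([421.2, 371.3], 0.76)]
 px [ 18. 210.]  cen [455.3  98.1]  box [456.2  96. ] wh [56.7 41.6] ang 20.5 A 1946
 px [263. 186.]  cen [618.5 -89. ]  box [618.4 -89. ] wh [50.5 50.1] ang 125.2 A 2476
 px [485. 272.]  cen [ 680.6 -353.3]  box [ 682.  -352.9] wh [56.4 45.4] ang 99.4 A 1982
 px [ 30. 202.]  cen [463.7  95.8]  box [455.8 103.9] wh [119.2  76.6] ang 163.9 A 6973
 px [272. 181.]  cen [619.3 -91.5]  box [619.9 -91.7] wh [102.3 101.7] ang 35.2 A 7975
 px [451.  57.]  cen [ 798.9 -160.3]  box [ 819.  -167.7] wh [261.6 112.4] ang 90.0 A 14946
[0.45551501 0.0997332  0.02531423]
[ 0.61933318 -0.08893569  0.02457541]
```

View pics/w1.png

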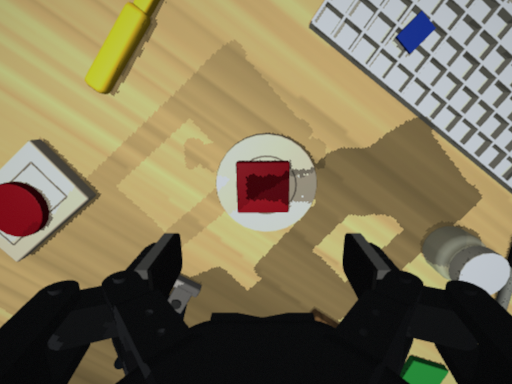

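The red square sits at (263,186) on the round setter. It is lined up with the jaws and within 1 mm of the TCP. The green look-alike is at (421,371). I'm going down to grasp the square.

Call:
move_arm(
  plan=[
    [[0, 0, -3.5], [0, 0, 0], 0],
    [[0, 0, -3.5], [0, 0, 0], 0],
    [[-0.1, -0.1, -3], [0, 0, 0], 0],
    [[0, 0, -1.8], [0, 0, 0], 0],
    [[0, 0, -1], [0, 0, 0], 0],
    [[0, 0, 0], [0, 0, 0], 0],
    [[0, 0, 0], [0, 0, 0], 255],
    [[0, 0, 0], [0, 0, 0], 255],
    [[0, 0, 0], [0, 0, 0], 255],
    [[0, 0, 0], [0, 0, 0], 255],
    [[0, 0, 0], [0, 0, 0], 255],
    [[0, 0, 0], [0, 0, 0], 255],
  ],
)

```text
time_s: 3.78
position: [0.6192, -0.092, 0.0315]
eef_rot: [0.954, 0.301, 0.002, 0.001]
ft_force: [-0.7, -0.8, 6.3]
finger_gap: 0.0506
```

Run:
```python
from h import *
st(); im,d=ctrl.snapshot("wrist"); save("w2",im)
```

```text
t 3.78 tcp mm [619.2 -92.   31.5] jaw yaw deg -55.0 z [ 0.004 -0.001 -1.   ] gap 0.0506 F [-0.7 -0.8  6.3] j [-0.21  0.59  1.64 -0.    0.91  0.75]
```

View pics/w2.png

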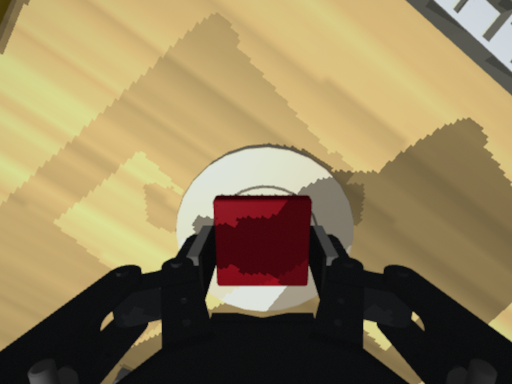

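The square is centred between the pads (about (262,240)) with a gap of 50.6 mm. I'm lifting it and carrying it to the cork.

Call:
move_arm(
  plan=[
    [[0, 0, 1], [0, 0, 0], 255],
    [[0, 0, 2], [0, 0, 0], 255],
    [[0, 0, 3], [0, 0, 0], 255],
    [[0, 0, 3], [0, 0, 0], 255],
    [[-1.2, -1.6, 1], [0, 0, 0], 255],
    [[-2.4, -3.2, 0], [0, 0, 0], 255],
    [[-2.4, -3.2, 0], [0, 0, 0], 255],
    [[-2.4, -3.2, 0], [0, 0, 0], 255],
    [[-2.4, -3.2, 0], [0, 0, 0], 255],
    [[-2.4, -3.2, 0], [0, 0, 0], 255],
    [[-1.5, -1.6, 0], [0, 0, 0], 255],
    [[0, 0, 0], [0, 0, 0], 255],
  ],
)

```text
time_s: 4.83
position: [0.4678, -0.2866, 0.1302]
eef_rot: [0.954, 0.299, -0.001, 0.001]
ft_force: [-0.1, 1.5, -1.6]
finger_gap: 0.0508
```

Run:
```python
from h import *
st(); im,d=ctrl.snapshot("wrist"); save("w3",im)
```

```text
t 4.83 tcp mm [ 467.8 -286.6  130.2] jaw yaw deg -55.2 z [-0.001 -0.002 -1.   ] gap 0.0508 F [-0.1  1.5 -1.6] j [-0.63  0.38  1.71 -0.    1.04  0.34]
```

View pics/w3.png

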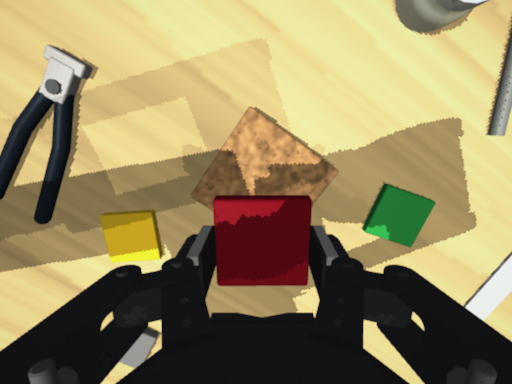

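Call:
move_arm(
  plan=[
    [[0.4, 0.3, -3], [0, 0, 0], 255],
    [[0, 0, -3], [0, 0, 0], 255],
    [[0, 0, -2], [0, 0, 0], 255],
    [[0, 0, -1], [0, 0, 0], 255],
    [[0, 0, -0.5], [0, 0, 0], 255],
    [[0, 0, -0.3], [0, 0, 0], 255],
    [[0, 0, 0], [0, 0, 0], 255],
    [[0, 0, 0], [0, 0, 0], 255],
  ],
)

```text
time_s: 5.55
position: [0.4761, -0.2808, 0.0325]
eef_rot: [0.954, 0.301, 0.001, 0.001]
ft_force: [-1.2, 0.9, -0.3]
finger_gap: 0.0508
```

Call:
move_arm(
  plan=[
    [[0, 0, 0], [0, 0, 0], 90],
    [[0, 0, 0], [0, 0, 0], 60],
    [[0, 0, 0], [0, 0, 0], 0],
    [[0, 0, 0], [0, 0, 0], 0],
    [[0, 0, 0], [0, 0, 0], 0],
    [[0, 0, 2], [0, 0, 0], 0],
    [[0, 0, 3], [0, 0, 0], 0],
    [[0, 0, 4], [0, 0, 0], 0],
    [[0, 0, 3], [0, 0, 0], 0],
    [[0, 0, 0], [0, 0, 0], 0],
  ],
)

```text
time_s: 6.38
position: [0.4785, -0.283, 0.1578]
eef_rot: [0.954, 0.301, 0.004, 0.005]
ft_force: [1.9, -1.4, 0.1]
finger_gap: 0.0853
```

Run:
```python
from h import *
st(); c=cam("wrist"); im,d=ctrl.snapshot("wrist"); save("w4",im)
for r in rects(c,im,.026,"red",500): show(r); u,v=r[0].astype(int); print(cloud(c,d)[v,u])
```

```text
t 6.38 tcp mm [ 478.5 -283.   157.8] jaw yaw deg -55.0 z [ 0.01  -0.007 -1.   ] gap 0.0853 F [ 1.9 -1.4  0.1] j [-0.61  0.36  1.68  0.    1.1   0.35]
 px [257. 185.]  cen [ 476.6 -279.5]  box [ 476.4 -279.6] wh [52.3 51. ] ang 35.0 A 2539
[ 0.47722746 -0.2786277   0.02621991]
```

View pics/w4.png

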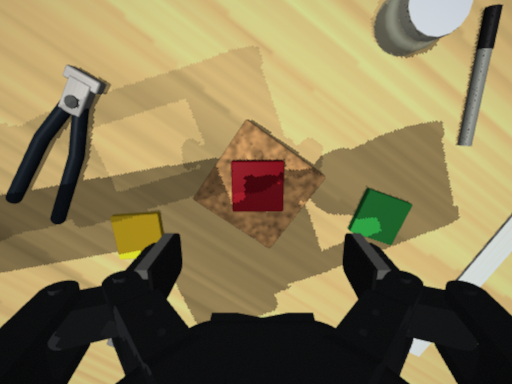

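The square is parked on the cork at (257,185), about (0.4765, -0.280), lying flat. Next is the disc.

Call:
move_arm(
  plan=[
    [[-0.3, 3.8, 0], [0, 0, 0], 0],
    [[-0.3, 3.8, 0], [0, 0, 0], 0],
    [[-0.3, 3.8, 0], [0, 0, 0], 0],
    [[-0.3, 3.8, 0], [0, 0, 0], 0],
    [[-0.3, 3.8, 0], [0, 0, 0], 0],
    [[-0.3, 3.8, 0], [0, 0, 0], 0],
    [[-0.3, 3.8, 0], [0, 0, 0], 0],
    [[-0.3, 3.8, 0], [0, 0, 0], 0],
    [[0, 3.8, 0], [0, 0, 0], 0],
    [[0, 3.8, 0], [0, 0, 0], 0],
    [[0, 0, 0], [0, 0, 0], 0],
    [[0, 0, 0], [0, 0, 0], 0],
  ],
)

```text
time_s: 7.43
position: [0.4497, 0.1013, 0.1502]
eef_rot: [0.953, 0.303, -0.001, -0.0]
ft_force: [-0.2, -1.0, 0.7]
finger_gap: 0.0857
```

Run:
```python
from h import *
st(); c=cam("wrist"); im,d=ctrl.snapshot("wrist"); save("w5",im)
for k,z in [("red",.026),("setter",.016)]:
    for r in rects(c,im,z,k,1200): show(r)
st()
```

```text
t 7.43 tcp mm [449.7 101.3 150.2] jaw yaw deg -54.7 z [-0.002 -0.    -1.   ] gap 0.0857 F [-0.2 -1.   0.7] j [ 0.13  0.25  1.87 -0.    1.02  1.09]
 px [263. 183.]  cen [452.9 103.9]  box [452.7 104.3] wh [56.5 54.9] ang 37.0 A 2407
 px [499. 162.]  cen [601.6 -70.9]  box [594.8 -70.8] wh [98.3 36.2] ang 49.3 A 2132
 px [264. 175.]  cen [452.2 109.3]  box [455.3 104.8] wh [118.8  77.4] ang 163.8 A 7967
t 7.48 tcp mm [449.8 100.  150.3] jaw yaw deg -54.8 z [-0.002 -0.001 -1.   ] gap 0.0854 F [ 0.4 -0.1  0.1] j [ 0.13  0.25  1.87 -0.    1.02  1.08]
```

Call:
move_arm(
  plan=[
    [[0.3, 0.2, -3.5], [0, 0, 0], 0],
    [[0, 0, -3.5], [0, 0, 0], 0],
    [[0, 0, -2.8], [0, 0, 0], 0],
    [[0, 0, -1.5], [0, 0, 0], 0],
    [[0, 0, -0.8], [0, 0, 0], 0],
    [[0, 0, 0], [0, 0, 0], 0],
    [[0, 0, 0], [0, 0, 0], 255],
    [[0, 0, 0], [0, 0, 0], 255],
    [[0, 0, 0], [0, 0, 0], 255],
    [[0, 0, 0], [0, 0, 0], 255],
    [[0, 0, 0], [0, 0, 0], 255],
    [[0, 0, 0], [0, 0, 0], 255],
  ],
)

```text
time_s: 8.48
position: [0.4549, 0.1013, 0.0318]
eef_rot: [0.954, 0.301, 0.001, 0.001]
ft_force: [-0.2, -2.8, 7.9]
finger_gap: 0.0559
```

Run:
```python
from h import *
st(); im,d=ctrl.snapshot("wrist"); save("w6",im)
```

```text
t 8.48 tcp mm [454.9 101.3  31.8] jaw yaw deg -55.0 z [ 0.003 -0.    -1.   ] gap 0.0559 F [-0.2 -2.8  7.9] j [ 0.13  0.44  1.99 -0.    0.7   1.09]
```

View pics/w6.png

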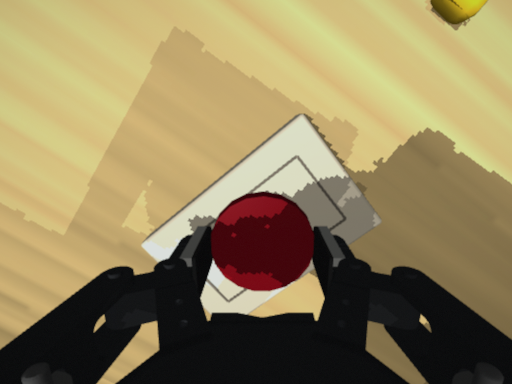

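The disc is held, centred at (262,242), with a gap of 55.9 mm. I'm carrying it to the round setter.

Call:
move_arm(
  plan=[
    [[0, 0, 1], [0, 0, 0], 255],
    [[0, 0, 2], [0, 0, 0], 255],
    [[0, 0, 3], [0, 0, 0], 255],
    [[0, 0, 3], [0, 0, 0], 255],
    [[2.3, -2.7, 1], [0, 0, 0], 255],
    [[2.3, -2.7, 0], [0, 0, 0], 255],
    [[2.4, -2.8, 0], [0, 0, 0], 255],
    [[2.4, -2.8, 0], [0, 0, 0], 255],
    [[2.4, -2.8, 0], [0, 0, 0], 255],
    [[2.4, -2.8, 0], [0, 0, 0], 255],
    [[2.3, -2.7, 0], [0, 0, 0], 255],
    [[0, 0, 0], [0, 0, 0], 255],
  ],
)

```text
time_s: 9.53
position: [0.625, -0.0972, 0.1315]
eef_rot: [0.954, 0.299, 0.003, 0.003]
ft_force: [0.8, -0.6, -0.2]
finger_gap: 0.0556
```

Call:
move_arm(
  plan=[
    [[0, 0, 0], [0, 0, 0], 255],
    [[0, 0, 0], [0, 0, 0], 255],
    [[0, 0, 0], [0, 0, 0], 255],
  ],
)

```text
time_s: 9.78
position: [0.6175, -0.0904, 0.1303]
eef_rot: [0.954, 0.301, -0.001, -0.001]
ft_force: [-0.9, -0.1, -0.8]
finger_gap: 0.0558
```

Call:
move_arm(
  plan=[
    [[0.2, -0.1, -3], [0, 0, 0], 255],
    [[0, 0, -3], [0, 0, 0], 255],
    [[0, 0, -2], [0, 0, 0], 255],
    [[0, 0, -1], [0, 0, 0], 255],
    [[0, 0, -0.5], [0, 0, 0], 255],
    [[0, 0, -0.3], [0, 0, 0], 255],
    [[0, 0, 0], [0, 0, 0], 255],
    [[0, 0, 0], [0, 0, 0], 255],
  ],
)

```text
time_s: 10.45
position: [0.6218, -0.0924, 0.0336]
eef_rot: [0.954, 0.301, 0.001, 0.001]
ft_force: [-0.1, 0.2, -0.5]
finger_gap: 0.056
```

Call:
move_arm(
  plan=[
    [[0, 0, 0], [0, 0, 0], 80],
    [[0, 0, 0], [0, 0, 0], 50],
    [[0, 0, 0], [0, 0, 0], 0],
    [[0, 0, 0], [0, 0, 0], 0],
    [[0, 0, 0], [0, 0, 0], 0],
    [[0, 0, 2], [0, 0, 0], 0],
    [[0, 0, 3], [0, 0, 0], 0],
    [[0, 0, 4], [0, 0, 0], 0],
    [[0, 0, 3], [0, 0, 0], 0],
    [[0, 0, 0], [0, 0, 0], 0],
    [[0, 0, 0], [0, 0, 0], 0],
    [[0, 0, 0], [0, 0, 0], 0],
  ],
)

```text
time_s: 11.45
position: [0.6203, -0.0924, 0.1521]
eef_rot: [0.954, 0.301, -0.0, -0.0]
ft_force: [0.1, -0.2, -1.7]
finger_gap: 0.0854
```

Run:
```python
from h import *
st(); c=cam("wrist"); im,d=ctrl.snapshot("wrist"); save("w7",im)
for k,z in [("red",.026),("setter",.016)]:
    for r in rects(c,im,z,k,1200): show(r)
```

```text
t 11.45 tcp mm [620.3 -92.4 152.1] jaw yaw deg -55.0 z [-0.001  0.    -1.   ] gap 0.0854 F [ 0.1 -0.2 -1.7] j [-0.22  0.46  1.52 -0.    1.17  0.74]
 px [263. 185.]  cen [621.5 -91.8]  box [621.7 -91.9] wh [56.1 55.5] ang 35.0 A 2432
 px [487. 272.]  cen [ 680.7 -353.6]  box [ 682.1 -353.2] wh [56.5 45.4] ang 98.5 A 1992
 px [ 26. 202.]  cen [466.5  93.3]  box [456. 104.] wh [118.9  76.9] ang 163.8 A 6287
 px [267. 181.]  cen [619.3 -91.5]  box [619.4 -91.5] wh [102.8 101. ] ang 37.9 A 7990
 px [445.  56.]  cen [ 798.3 -162.1]  box [ 817.7 -167. ] wh [260.  109.9] ang 90.0 A 14418
```

View pics/w7.png

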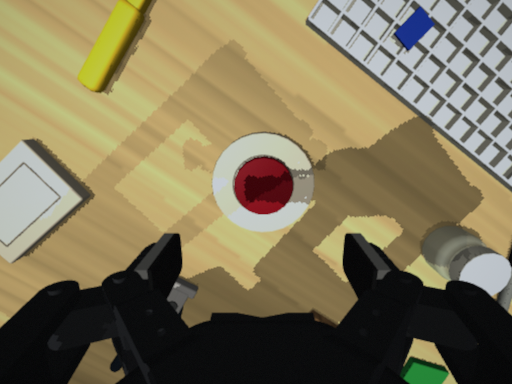

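The disc sits at (263,185) in the middle of the round setter, within about 2 mm. Next is the oblong.

Call:
move_arm(
  plan=[
    [[-0.4, 3.6, 0], [0, 0, -0.056], 0],
    [[-0.4, 3.6, 0], [0, 0, -0.056], 0],
    [[-0.4, 3.6, 0], [0, 0, -0.056], 0],
    [[-0.4, 3.6, 0], [0, 0, -0.056], 0],
    [[-0.4, 3.6, 0], [0, 0, -0.056], 0],
    [[-0.4, 3.6, 0], [0, 0, -0.056], 0],
    [[-0.4, 3.6, 0], [0, 0, -0.056], 0],
    [[-0.4, 3.6, 0], [0, 0, -0.056], 0],
    [[-0.4, 3.6, 0], [0, 0, -0.056], 0],
    [[-0.1, 3.4, 0], [0, 0, -0.058], 0],
    [[0, 0, 0], [0, 0, 0], 0],
    [[0, 0, 0], [0, 0, 0], 0],
  ],
)

```text
time_s: 12.5
position: [0.5822, 0.2672, 0.15]
eef_rot: [1.0, 0.026, -0.002, 0.001]
ft_force: [-0.1, -0.1, 0.3]
finger_gap: 0.0857
```

Call:
move_arm(
  plan=[
    [[0, 0, 0], [0, 0, 0], 0],
    [[0, 0, 0], [0, 0, 0], 0],
  ],
)

```text
time_s: 12.67
position: [0.5832, 0.2641, 0.151]
eef_rot: [1.0, 0.024, -0.001, 0.001]
ft_force: [-0.3, 0.2, -1.0]
finger_gap: 0.0851
```

Run:
```python
from h import *
st(); c=cam("wrist"); im,d=ctrl.snapshot("wrist"); save("w8",im)
for k,z in [("red",.026),("setter",.016)]:
    for r in rects(c,im,z,k,1200): show(r)
```

```text
t 12.67 tcp mm [583.2 264.1 151. ] jaw yaw deg -87.2 z [-0.002 -0.001 -1.   ] gap 0.0851 F [-0.3  0.2 -1. ] j [ 0.36  0.48  1.48 -0.    1.19  1.88]
 px [258. 186.]  cen [581.4 268.7]  box [581.7 268.7] wh [83.2 40.7] ang 3.8 A 3250
 px [252. 183.]  cen [576.8 274.9]  box [580.3 271.7] wh [95.6 95.4] ang 77.2 A 7920
```

View pics/w8.png

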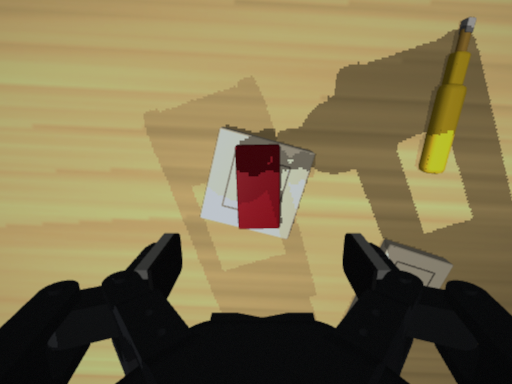

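The oblong is at (258,186), 3 mm off the jaw centre line and turned 3.5°. Grasping it.

Call:
move_arm(
  plan=[
    [[-0.1, 0.3, -3.5], [0, 0, 0.01], 0],
    [[0, 0, -3.5], [0, 0, 0], 0],
    [[0, 0, -2.7], [0, 0, 0], 0],
    [[0, 0, -1.4], [0, 0, 0], 0],
    [[0, 0, -0.8], [0, 0, 0], 0],
    [[0, 0, 0], [0, 0, 0], 0],
    [[0, 0, 0], [0, 0, 0], 255],
    [[0, 0, 0], [0, 0, 0], 255],
    [[0, 0, 0], [0, 0, 0], 255],
    [[0, 0, 0], [0, 0, 0], 255],
    [[0, 0, 0], [0, 0, 0], 255],
    [[0, 0, 0], [0, 0, 0], 255],
  ],
)

```text
time_s: 13.72
position: [0.584, 0.2689, 0.0351]
eef_rot: [1.0, 0.03, 0.002, -0.0]
ft_force: [0.3, -1.1, 5.5]
finger_gap: 0.041
```

Run:
```python
from h import *
st(); im,d=ctrl.snapshot("wrist"); save("w9",im)
```

```text
t 13.72 tcp mm [584.  268.9  35.1] jaw yaw deg -86.6 z [ 0.003  0.001 -1.   ] gap 0.041 F [ 0.3 -1.1  5.5] j [ 0.37  0.6   1.59 -0.    0.94  1.88]
```

View pics/w9.png

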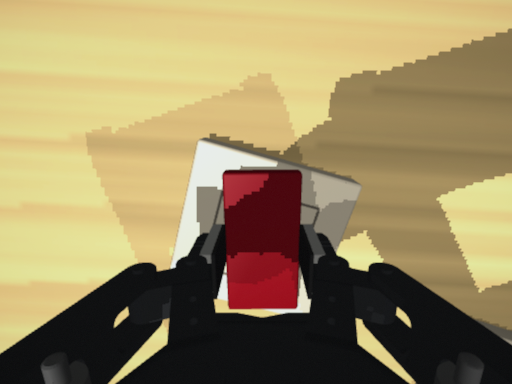

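The oblong is held, centred, with a gap of 41 mm. I'm carrying it to the oblong setter and turning it about -20°.

Call:
move_arm(
  plan=[
    [[0, 0, 1], [0, 0, 0], 255],
    [[0, 0, 2], [0, 0, 0], 255],
    [[0, 0, 3], [0, 0, 0], 255],
    [[0, 0, 3], [0, 0, 0], 255],
    [[-2.1, -2.7, 1], [0, 0, -0.058], 255],
    [[-2.1, -2.7, 0], [0, 0, -0.058], 255],
    [[-2.1, -2.7, 0], [0, 0, -0.058], 255],
    [[-2.1, -2.7, 0], [0, 0, -0.058], 255],
    [[-2.1, -2.8, 0], [0, 0, -0.057], 255],
    [[-2.2, -2.8, 0], [0, 0, -0.057], 255],
    [[0, 0, 0], [0, 0, 0], 255],
    [[0, 0, 0], [0, 0, 0], 255],
  ],
)

```text
time_s: 14.77
position: [0.454, 0.1034, 0.1339]
eef_rot: [0.99, -0.144, -0.0, 0.0]
ft_force: [0.4, 0.6, -0.8]
finger_gap: 0.0407
```

Call:
move_arm(
  plan=[
    [[0, 0, 0], [0, 0, 0], 255],
    [[0, 0, 0], [0, 0, 0], 255],
  ],
)

```text
time_s: 14.93
position: [0.4573, 0.1052, 0.134]
eef_rot: [0.99, -0.143, 0.001, -0.0]
ft_force: [0.1, 0.2, -0.0]
finger_gap: 0.0405
```

Run:
```python
from h import *
st(); c=cam("wrist"); im,d=ctrl.snapshot("wrist"); save("w10",im)
z=ctrl.observe()["position"][2]-.0351+.026; print(z)
for r in rects(c,im,z,"red",1500): show(r)
```

```text
t 14.93 tcp mm [457.3 105.2 134. ] jaw yaw deg -106.4 z [ 0.002  0.001 -1.   ] gap 0.0405 F [ 0.1  0.2 -0. ] j [0.14 0.28 1.88 0.   0.98 1.99]
0.12467427437149653
 px [262. 238.]  cen [455.  106.8]  box [455.1 106.8] wh [83.3 41.1] ang 163.8 A 3346
```

View pics/w10.png

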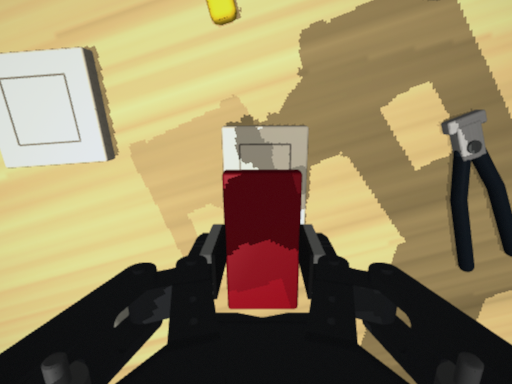

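It is aligned with the setter. Lowering and releasing.

Call:
move_arm(
  plan=[
    [[0, -0.2, -3], [0, 0, 0], 255],
    [[0, 0, -3], [0, 0, 0], 255],
    [[0, 0, -2], [0, 0, 0], 255],
    [[0, 0, -1], [0, 0, 0], 255],
    [[0, 0, -0.5], [0, 0, 0], 255],
    [[0, 0, -0.3], [0, 0, 0], 255],
    [[0, 0, 0], [0, 0, 0], 255],
    [[0, 0, 0], [0, 0, 0], 255],
  ],
)

```text
time_s: 15.65
position: [0.457, 0.1031, 0.0358]
eef_rot: [0.99, -0.143, 0.001, -0.0]
ft_force: [-0.8, -1.0, -1.2]
finger_gap: 0.0407
```

Call:
move_arm(
  plan=[
    [[0, 0, 0], [0, 0, 0], 110],
    [[0, 0, 0], [0, 0, 0], 80],
    [[0, 0, 0], [0, 0, 0], 0],
    [[0, 0, 0], [0, 0, 0], 0],
    [[0, 0, 0], [0, 0, 0], 0],
    [[0, 0, 2], [0, 0, 0], 0],
    [[0, 0, 3], [0, 0, 0], 0],
    [[0, 0, 4], [0, 0, 0], 0],
    [[0, 0, 3], [0, 0, 0], 0],
    [[0, 0, 0], [0, 0, 0], 0],
    [[0, 0, 0], [0, 0, 0], 0],
    [[0, 0, 0], [0, 0, 0], 0],
  ],
)

```text
time_s: 16.65
position: [0.4552, 0.1024, 0.155]
eef_rot: [0.99, -0.143, -0.0, 0.0]
ft_force: [0.3, -0.3, 0.4]
finger_gap: 0.0854
```

Run:
```python
from h import *
st(); c=cam("wrist"); im,d=ctrl.snapshot("wrist"); save("w11",im)
for k,z in [("red",.026),("setter",.016)]:
    for r in rects(c,im,z,k,1200): show(r)
```

```text
t 16.65 tcp mm [455.2 102.4 155. ] jaw yaw deg -106.5 z [-0. -0. -1.] gap 0.0854 F [ 0.3 -0.3  0.4] j [0.13 0.25 1.85 0.   1.04 1.99]
 px [261. 184.]  cen [455.2 104.4]  box [455.2 104.5] wh [82.2 40.8] ang 163.8 A 3244
 px [258. 176.]  cen [450.8 104.4]  box [455.1 104.2] wh [118.4  77.6] ang 163.8 A 8256
 px [ 55. 107.]  cen [579.1 270.5]  box [580.1 271.4] wh [95.8 95.4] ang 77.7 A 8722
```

View pics/w11.png

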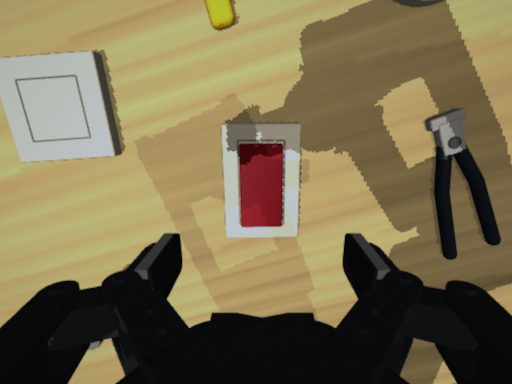

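The oblong lies at (261,184) in its outline, within 1 mm. Going back for the square on the cork.

Call:
move_arm(
  plan=[
    [[0.2, -3.5, 0], [0, 0, 0.082], 0],
    [[0.2, -3.5, 0], [0, 0, 0.082], 0],
    [[0.2, -3.5, 0], [0, 0, 0.082], 0],
    [[0.2, -3.5, 0], [0, 0, 0.082], 0],
    [[0.2, -3.5, 0], [0, 0, 0.082], 0],
    [[0.2, -3.5, 0], [0, 0, 0.082], 0],
    [[0.2, -3.5, 0], [0, 0, 0.082], 0],
    [[0.2, -3.5, 0], [0, 0, 0.082], 0],
    [[0.2, -3.5, 0], [0, 0, 0.082], 0],
    [[0.2, -3.5, 0], [0, 0, 0.082], 0],
    [[0.1, -3.3, 0], [0, 0, 0.08], 0],
    [[0, 0, 0], [0, 0, 0], 0],
  ],
)

```text
time_s: 17.7
position: [0.4771, -0.2865, 0.1533]
eef_rot: [0.954, 0.301, -0.001, 0.001]
ft_force: [1.7, -0.8, 0.2]
finger_gap: 0.0852
```

Call:
move_arm(
  plan=[
    [[0, 0, 0], [0, 0, 0], 0],
    [[0, 0, 0], [0, 0, 0], 0],
    [[0, 0, 0], [0, 0, 0], 0],
  ],
)

```text
time_s: 17.95
position: [0.4758, -0.2788, 0.154]
eef_rot: [0.953, 0.302, -0.001, -0.002]
ft_force: [0.9, 0.4, 0.2]
finger_gap: 0.0852
```

Run:
```python
from h import *
st(); c=cam("wrist"); im,d=ctrl.snapshot("wrist"); save("w12",im)
for r in rects(c,im,.026,"red",1200): show(r)
```

```text
t 17.95 tcp mm [ 475.8 -278.8  154. ] jaw yaw deg -54.9 z [-0.003  0.002 -1.   ] gap 0.0852 F [0.9 0.4 0.2] j [-0.61  0.36  1.68  0.    1.11  0.35]
 px [264. 186.]  cen [ 476.4 -279.5]  box [ 476.4 -279.5] wh [51.1 50.6] ang 125.2 A 2534
```

Call:
move_arm(
  plan=[
    [[0, 0, -3.5], [0, 0, 0], 0],
    [[0, 0, -3.5], [0, 0, 0], 0],
    [[0, 0, -2.9], [0, 0, 0], 0],
    [[0, 0, -1.6], [0, 0, 0], 0],
    [[0, 0, -0.8], [0, 0, 0], 0],
    [[0, 0, 0], [0, 0, 0], 0],
    [[0, 0, 0], [0, 0, 0], 255],
    [[0, 0, 0], [0, 0, 0], 255],
    [[0, 0, 0], [0, 0, 0], 255],
    [[0, 0, 0], [0, 0, 0], 255],
    [[0, 0, 0], [0, 0, 0], 255],
    [[0, 0, 0], [0, 0, 0], 255],
  ],
)

```text
time_s: 19.0
position: [0.4779, -0.2809, 0.0342]
eef_rot: [0.953, 0.302, 0.001, 0.001]
ft_force: [-1.0, 0.8, 6.3]
finger_gap: 0.0506
```

Call:
move_arm(
  plan=[
    [[0, 0, 1], [0, 0, 0], 255],
    [[0, 0, 2], [0, 0, 0], 255],
    [[0, 0, 3], [0, 0, 0], 255],
    [[0, 0, 3], [0, 0, 0], 255],
    [[0, 0, 1], [0, 0, 0], 255],
    [[0, 0, 0], [0, 0, 0], 255],
    [[0, 0, 0], [0, 0, 0], 255],
  ],
)

```text
time_s: 19.58
position: [0.4769, -0.2806, 0.133]
eef_rot: [0.953, 0.302, 0.001, 0.001]
ft_force: [0.8, 0.3, -1.1]
finger_gap: 0.05
```

Run:
```python
from h import *
st(); c=cam("wrist"); im,d=ctrl.snapshot("wrist"); save("w13",im)
for r in rects(c,im,ctrl.observe()["position"][2]-.0057,"red",1200): show(r)
```

```text
t 19.58 tcp mm [ 476.9 -280.6  133. ] jaw yaw deg -54.9 z [ 0.001 -0.001 -1.   ] gap 0.05 F [ 0.8  0.3 -1.1] j [-0.61  0.39  1.7  -0.    1.05  0.35]
 px [262. 240.]  cen [ 477.1 -279.3]  box [ 477.1 -279.3] wh [52.3 50.6] ang 35.1 A 2590
```

The square is held and centred (262,240). I'm carrying it to the square setter and turning it about +42°.

Call:
move_arm(
  plan=[
    [[0.7, 3.9, 0], [0, 0, 0.053], 255],
    [[0.7, 3.9, 0], [0, 0, 0.053], 255],
    [[0.7, 3.9, 0], [0, 0, 0.053], 255],
    [[0.7, 3.9, 0], [0, 0, 0.053], 255],
    [[0.7, 3.9, 0], [0, 0, 0.053], 255],
    [[0.7, 3.9, 0], [0, 0, 0.053], 255],
    [[0.7, 3.9, 0], [0, 0, 0.053], 255],
    [[0.7, 3.9, 0], [0, 0, 0.053], 255],
    [[0.7, 3.9, 0], [0, 0, 0.053], 255],
    [[0.7, 3.9, 0], [0, 0, 0.053], 255],
    [[0.7, 3.9, 0], [0, 0, 0.053], 255],
    [[0.7, 3.9, 0], [0, 0, 0.053], 255],
  ],
)

```text
time_s: 20.63
position: [0.5592, 0.1891, 0.1298]
eef_rot: [0.81, 0.586, -0.002, -0.001]
ft_force: [1.1, -0.2, -1.4]
finger_gap: 0.0502
```

Call:
move_arm(
  plan=[
    [[0.6, 2.8, 0], [0, 0, 0.034], 255],
    [[0.6, 2.8, 0], [0, 0, 0.034], 255],
    [[0.6, 2.8, 0], [0, 0, 0.034], 255],
    [[0, 0, 0], [0, 0, 0], 255],
    [[0, 0, 0], [0, 0, 0], 255],
    [[0, 0, 0], [0, 0, 0], 255],
    [[0, 0, 0], [0, 0, 0], 255],
  ],
)

```text
time_s: 21.22
position: [0.5776, 0.2702, 0.1308]
eef_rot: [0.781, 0.625, -0.002, -0.0]
ft_force: [-0.6, -0.2, -2.0]
finger_gap: 0.0502
```

Run:
```python
from h import *
st(); c=cam("wrist"); im,d=ctrl.snapshot("wrist"); save("w14",im)
for r in rects(c,im,ctrl.observe()["position"][2]-.0057-.002,"red",1500): show(r)
```

```text
t 21.22 tcp mm [577.6 270.2 130.8] jaw yaw deg -12.7 z [-0.003 -0.002 -1.   ] gap 0.0502 F [-0.6 -0.2 -2. ] j [ 0.37  0.49  1.51 -0.    1.14  0.59]
 px [262. 240.]  cen [577.4 271.5]  box [577.4 271.5] wh [52.5 50.5] ang 77.4 A 2585
```

View pics/w14.png

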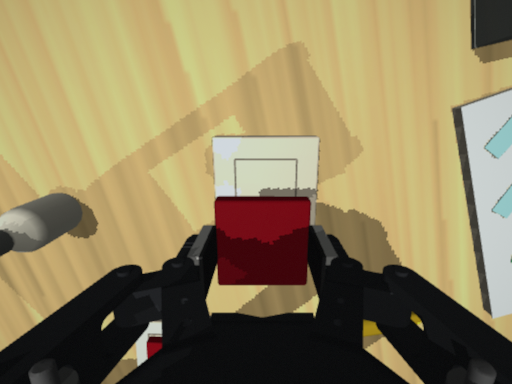

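Call:
move_arm(
  plan=[
    [[0.2, 0, -3], [0, 0, 0], 255],
    [[0, 0, -3], [0, 0, 0], 255],
    [[0, 0, -2], [0, 0, 0], 255],
    [[0, 0, -1], [0, 0, 0], 255],
    [[0, 0, -0.5], [0, 0, 0], 255],
    [[0, 0, -0.2], [0, 0, 0], 255],
    [[0, 0, 0], [0, 0, 0], 255],
    [[0, 0, 0], [0, 0, 0], 255],
  ],
)

```text
time_s: 21.93
position: [0.5819, 0.2717, 0.0366]
eef_rot: [0.781, 0.625, 0.001, 0.0]
ft_force: [0.2, 0.0, -1.4]
finger_gap: 0.0502
```

Call:
move_arm(
  plan=[
    [[0, 0, 0], [0, 0, 0], 90],
    [[0, 0, 0], [0, 0, 0], 60],
    [[0, 0, 0], [0, 0, 0], 0],
    [[0, 0, 0], [0, 0, 0], 0],
    [[0, 0, 0], [0, 0, 0], 0],
    [[0, 0, 2], [0, 0, 0], 0],
    [[0, 0, 3], [0, 0, 0], 0],
    [[0, 0, 4], [0, 0, 0], 0],
    [[0, 0, 3], [0, 0, 0], 0],
    [[0, 0, 0], [0, 0, 0], 0],
    [[0, 0, 0], [0, 0, 0], 0],
    [[0, 0, 0], [0, 0, 0], 0],
  ],
)

```text
time_s: 22.93
position: [0.5802, 0.2714, 0.1551]
eef_rot: [0.78, 0.625, -0.0, -0.0]
ft_force: [-0.6, 0.1, 0.4]
finger_gap: 0.0852
```

Run:
```python
from h import *
st(); c=cam("wrist"); im,d=ctrl.snapshot("wrist"); save("w15",im)
for k,z in [("red",.026),("setter",.016)]:
    for r in rects(c,im,z,k,1200): show(r)
c=cam("scene"); im2,d2=ctrl.snapshot("scene"); print("scene")
for k,z in [("red",.026),("setter",.016)]:
    for r in rects(c,im2,z,k,60 if k=="red" else 500):
        if r[3][0]<160: show(r); u,v=r[0].astype(int); print("   z",cloud(c,d2)[v-2:v+3,u-2:u+3,2].mean().round(4))
o=np.load("scene0.npz")["im"]; diff=cv2.absdiff(o,im2).max(2)
for n,P in dict(jar=(.675,-.31,.03),pliers=(.4,-.085,.007),cutter=(.66,.083,.009)).items():
    print(n,proj(c,P).round(),[ (np.round(r["position"]),round(r["confidence"],2)) for r in ctrl.find_in(n,"scene")])
save("fin",np.hstack([cv2.resize(im,(400,300)),cv2.resize(im2,(400,300))]))
```

```text
t 22.93 tcp mm [580.2 271.4 155.1] jaw yaw deg -12.6 z [-0.001 -0.    -1.   ] gap 0.0852 F [-0.6  0.1  0.4] j [0.37 0.47 1.48 0.   1.19 0.59]
 px [264. 185.]  cen [581.8 271.9]  box [581.7 271.5] wh [50.8 50.8] ang 167.4 A 2494
 px [258. 179.]  cen [580.2 279.5]  box [580.4 272.2] wh [95.7 94.5] ang 168.0 A 7368
 px [487. 199.]  cen [797.5 217.2]  box [805.7 195.6] wh [230.8  65.8] ang 96.8 A 10452
scene
 px [260. 263.]  cen [624.1 -94.5]  box [624.2 -95. ] wh [51.2 50.8] ang 72.5 A 2138
   z 0.0625
 px [380. 213.]  cen [585.4 267.9]  box [584.5 267.3] wh [49.7 49.6] ang 78.3 A 2147
   z 0.0267
 px [307. 191.]  cen [458.5 101.7]  box [458.8 101.6] wh [79.9 39.3] ang 162.7 A 2845
   z 0.0261
 px [260. 263.]  cen [619.6 -92.4]  box [618.4 -92.8] wh [104.  101.9] ang 26.6 A 8340
   z 0.0625
 px [381. 212.]  cen [582.1 281.4]  box [581.8 272.2] wh [97.  95.9] ang 167.9 A 6898
   z 0.0265
 px [308. 189.]  cen [444.3 111.6]  box [449.  106.9] wh [105.3  77.4] ang 164.2 A 6437
   z 0.0263
jar [181. 308.] [(array([184., 309.]), 0.69)]
pliers [238. 194.] [(array([242., 194.]), 0.64)]
cutter [329. 259.] [(array([331., 260.]), 0.84)]
```

View pics/fin.png

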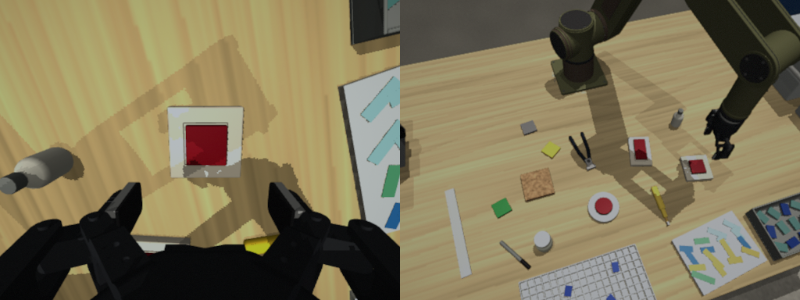

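All three lie on their own setters and the bystanders have not moved. The 62 mm height for the disc is a mean that may include depth dropouts, so I'll check the median before handing in.

Run:
```python
from h import *
c=cam("scene"); im,d=ctrl.snapshot("scene"); w=d[255:271,252:269]; z=cloud(c,d)[255:271,252:269,2][w>0]
print("disc z quartiles",np.percentile(z,[10,25,50,75,90]).round(4),"dropouts",(w==0).sum())
if abs(np.median(z)-.026)<.004: print(ctrl.hand_in())
```

```text
disc z quartiles [0.0236 0.0249 0.026  0.0272 0.0281] dropouts 0
the job is handed in; nothing more can be done
None
```

The swap is done and handed in at about 23 s of the 90 s allowed; `hand_in` reports no verdict. I parked the square on the cork pad. Then I laid the disc on the round setter, the oblong on the oblong setter and the square on the square setter.

**Placement, from the wrist camera after each release:**

| Blank | Distance from setter centre | Angle error |
|---|---|---|
| Disc | about 2 mm | not applicable |
| Oblong | under 1 mm | under 1° |
| Square | about 1.5 mm | under 1° |

- **Heights:** all three tops read about 26 mm in the last checks, so each blank is lying flat on its setter.
- **Bystanders:** the detector puts the jar, pliers and cutter within about 2 pixels of where it first saw them. The gripper is open and about 15 cm up, touching nothing.

**Disagreements between checks:**
- **Scene camera offset:** it puts the blanks 3–5 mm away from where the wrist camera does. That includes calibration error of about 2 mm, and it is still well inside the 12 mm limit.
- **Disc height:** one averaged reading gave 62 mm. A recheck over a larger patch gave a median of 26 mm with no dropouts, so I took the first as bad depth pixels.
- **Grasp force:** each grasp showed 5–8 N of upward force as the jaws closed, most likely from the fingertips touching the support. That is far below the force limits.

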